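# Tip out a spindle and caliper it

### The job

Tip the orange swivel tube right over so that the steel spindle inside slides out into the catch tray, and leave the tube tipped, then lay the spindle flat on the bed of the bench caliper, lengthwise across the sliding direction, between the open jaws. Push the yellow plate to slide the jaw shut until the spring plunger holds the spindle square against the fixed jaw and is pushed in roughly half way, not bottomed, and leave it so, squeezing gently. Only then press the green button on the recorder fully down and let go; leave the other things on the bench where they are.

Things in the scene. Friction and masses are not known exactly. Their poses are not given: they have to be found in the camera images.
- station: Fixed white plate (265 x 100 x 8 mm) with the orange swivel tube, a chute and a catch tray. Origin: on the table under the tube's pivot; z up, +x from pivot to chute and tray. Pivot axis along y at z = 120 mm, between two grey cheeks (30 mm wide in x, outer faces y = +-24.5 mm, tops z = 135 mm). A 35 degree steel chute descends from x = 45 mm (z = 46 mm) to the tray at x = 96 mm.
- tube (a joint): Swing of the orange square tube (32 x 32 mm outside, 24 x 24 inside, 130 mm long), rad. 0 = upright, from 50 mm below to 80 mm above the pivot; grows as its top goes to station +x; 2.35 = end stop, mouth steeply down at the chute. Stiff hinge (0.12 N m), stays where left. Push it over with a finger on its -x face near the top; the spindle slides out by itself beyond about 2 rad.
- tray_floor (a point): Centre of the flat blue tray floor, 149 mm along station x from its origin and 8.5 mm above the table; the floor is 105 x 92 mm (station x, y), with rims up to 24 mm above the table on the far side and both flanks.
- tube_mouth (a point): Centre of the open mouth of the orange tube; the point's z axis points out of the mouth along the tube.
- spindle_mid (a point): Centre of the spindle: polished steel, slippery, about 0.115 kg, 56 mm long along the point's z axis; square 18 x 18 mm over the middle 40 mm (sides along the point's x and y), round brass ends of 12 mm diameter. Starts upright at the bottom of the tube, 70 mm below the rim; ends lying in the tray roughly along station x.
- gauge: Fixed bench caliper gauge: grey bed 90 x 250 mm (x, y) whose top is 30 mm above the table, with a dark rail along its +x side (x = 45 to 57 mm, 40 mm high). Origin: on the table under the bed's centre; z up; jaws slide along y. The fixed jaw's face is at y = +100 mm and faces -y; the sliding carriage comes from the -y side.
- anvil: Fixed jaw of the gauge: dark steel block 60 mm wide (x), 22 mm thick, 26 mm high above the bed. Origin: on the bed, at the middle of its measuring face.
- carriage (a joint): Gap in m between the fixed jaw's face and the face of the unpressed plunger: 0 = shut, up to 0.12 = open. The blue carriage slides along gauge y (towards +y to shut); friction about 8 N, and it stays where it is left. Its block is 50 mm wide in x, its front face is 26 mm behind the plunger face.
- push_plate (a point): Point in the middle of the outer (-y) face of the yellow plate on the back of the carriage, on which to push towards gauge +y; the plate is 50 mm wide (x), 7 mm thick, its top 86 mm above the table, this point 72 mm above the table.
- plunger_face (a point): Centre of the measuring face (14 mm diameter disc) of the spring plunger at the front of the carriage, 41 mm above the table.
- plunger (a joint): How far the spring plunger is pushed into the carriage, m: 0 = free, 0.008 = bottomed. Spring 0.6 N per mm. With the spindle held between the jaws, carriage gap + this = 18 mm.
- recorder: Fixed white data recorder 100 x 75 mm, 40 mm high, with a dark display and a green button. Origin: on the table under its centre.
- record (a joint): Travel of the green button (26 mm diameter, in a black collar of 42 mm), m: 0 = up, 0.006 = fully down (about 5 N); springs back.
- record_top (a point): Centre of the top of the green button, about 62 mm above the table (it moves with the button); pressed straight down.
- bottle: Amber bottle, 72 mm diameter, 160 mm tall, loose bystander; origin under its centre.
- dish: Closed clear dish, 94 mm diameter, 26 mm high, loose bystander; origin under its centre.
- lens: Dark microscope objective standing upright, 30 mm diameter, 48 mm tall, loose bystander; origin under its centre.
- driver: Screwdriver, 160 mm long, loose bystander lying on the table.
- beaker: Glass beaker, 72 mm diameter, 90 mm tall, loose bystander; origin under its centre.
- mouse: Black computer mouse 100 x 58 x 24 mm, loose bystander; origin under its centre.
- spindle: The spindle's body, same axes; its origin is the middle of one round end (28 mm from its centre).
Mind the look-alikes: they are no part of the job. Leave any red look-alike of the recorder alone.

How it is judged:
By the outcome, as a careful person would: the job done as asked, in the order asked, and still so for the second after the job is handed in, with the robot touching nothing.
It also fails if it takes over 69 s, if anything falls off the work surface, if the arm or the gripper's body presses on something with over 40 N, if the wrist force passes 120 N, or if a joint passes its speed limit or range.

### The arm

A 6-joint arm with a two-finger parallel gripper is mounted at the origin on the work surface. World frame = base frame: x ahead of the robot, y to its left, z up, the work surface at z = 0. Lengths are in m, angles in rad, forces in N, time in s.
With the tool pointing down it reaches from about 0.25 to 0.775 m from the base axis. Payload 4 kg.
Tool frame: the origin (TCP) lies midway between the tips of the shut fingers; the grasp point (between the pads) lies 19 mm behind it; z points along the fingers, y is the direction in which the jaws open and shut (so a half turn about z gives the same grasp; the last joint's range is limited). The gripper opens to 94 mm and grips with 3 to 60 N. Pads are 16 mm wide; open, the fingers measure 119 mm over their backs; the gripper's body (75 mm by 177 mm) begins 78 mm behind the grasp point.
Start: joints at [-1.299, 0.087, 1.371, -0, 1.684, -0.103], TCP at [0.201, -0.512, 0.206] pointing down, gripper open.
Joint ranges: [-3.1, 3.1], [-0.76, 2.03], [0.27, 2.55], [-1.08, 4.22], [0.17, 2.65], [-2.57, 2.57]. Speed limits (rad/s): [2.79, 2.79, 3.14, 3.14, 3.14, 3.14].

### API

Orientations are given as [roll, pitch, yaw] about the fixed x, y, z axes, in that order (R = Rz(yaw) Ry(pitch) Rx(roll)).
In Python, from bench import robot, cams gives the robot as it stands.
- The arm moves only by the tool step_arm, never from a script. Its argument "plan" is a list that holds one entry, the list of rows, each a list of 5 numbers: the shift along the world's x, y, z in mm, then the turn about the world's z in rad, then the opening in per cent of the stroke, from 0 (shut) to 100 (fully open). In form: [[[tx, ty, tz, turn, fingers], ...]]. A call has 1 to 8 rows; each row is the pose to reach, as a shift and turn from the pose commanded when the call began; what a row does not reach only later rows make up. A row lasts 1/12 s, in which the tool goes at most 41.7 mm and 7.16 degrees, less where a joint would pass 70% of its speed; a pose out of reach is approached as far as the arm can. A call with a gripper value outside its range is refused whole. The fingers move at their own pace and stop on an object; the grip force is fixed at half the most. Time passes only in rows, so rows that repeat a pose let the fingers close. It gives the time, the measured TCP pose, the force and the opening at its end, in the units of the state.
- robot.get_obs(): the state, without advancing time (a new reading comes with each control period).
- cams.snapshot(name): name is "side" or "top"; returns a dict with "frame" (400x640x3 uint8, red, green, blue), "camera_matrix" (3x3 intrinsics, pixels), "origin" and "attitude" of the camera in the world. Camera axes: x right, y down, z forward; pixel columns grow to the right and rows downward; lengths in m; the calibration is good to about 2 mm. A picture is of the moment at which its call begins. There is no depth.
- robot.close_job(): hands the job in, once; it reports no verdict.
The state is a dict: "time": time; "joint_positions": joint angles; "qvel": joint speeds; "joint_torque": joint torques, N m; "tool_pos": TCP position; "ee_rot": TCP orientation; "wrist_force": force on the tool from outside, world axes, zero at the start; "wrist_torque": the same for the moment, N m; "width": finger opening in m.
Only numpy, scipy, OpenCV 4.12 (cv2) and the standard library are available. Lean on these libraries where they do the work, as an engineer would, in place of code of your own. Each camera call takes 0.05 s, during which the arm holds its last target. There are 200 camera calls.

## Working session

There is one attempt and no reset: what is moved stays moved. The work goes in short steps, Python scripts to look and compute and a tool call to move; the robot and the scene stay as the last step left them, time stands still between calls to the robot, and variables do not carry over. Pictures are saved under pics/ and viewed, about 8 in all and at most 12, crops included, and the job is handed in when it is done.

Besides the shell and the picture viewer there is one more tool, called after "Emit:" in YAML: its name, and indented under it one key for each argument. step_arm: Moves the arm, as the interface text tells. Its arguments: {"type":"object","properties":{"plan":{"type":"array"}},"required":["plan"]}

```bash
mkdir -p pics; ls; cat > h.py <<'E'
import numpy as np, cv2
from bench import robot, cams
def snap(n,fn=None):
    s=cams.snapshot(n)
    if fn: cv2.imwrite('pics/'+fn,cv2.cvtColor(s['frame'],cv2.COLOR_RGB2BGR))
    return s
def Rm(s):
    a=np.array(s['attitude'],float)
    if a.shape==(3,3): return a
    from scipy.spatial.transform import Rotation as R
    return R.from_euler('xyz',a).as_matrix() if a.size==3 else R.from_quat(a).as_matrix()
def ray(s,u,v):
    d=Rm(s)@np.linalg.solve(np.array(s['camera_matrix']),[u,v,1.]); return np.array(s['origin']),d
def onz(s,u,v,z):
    o,d=ray(s,u,v); return o+d*(z-o[2])/d[2]
def proj(s,p):
    q=np.array(s['camera_matrix'])@(Rm(s).T@(np.array(p,float)-s['origin'])); return q[:2]/q[2]
E
python3 - <<'E'
from h import *
for n in('top','side'):
    s=snap(n,n+'0.png'); print(n,s['camera_matrix'],s['origin'],s['attitude'])
    print(onz(s,320,200,0))
print(robot.get_obs())
E
```

```text
pics
top [[483.39340116   0.         319.4985218 ]
 [  0.         483.39340116 203.67503943]
 [  0.           0.           1.        ]] [0.39420093 0.03157942 1.47930688] [-3.05214206e+00 -7.88680254e-05 -1.57417925e+00]
[0.53821821 0.02943368 0.        ]
side [[487.68647136   0.         311.76558522]
 [  0.         487.68647136 200.43055653]
 [  0.           0.           1.        ]] [ 0.28752475 -1.05618989  0.91615177] [-2.16339776  0.0240581  -0.20154208]
[0.56586423 0.27771827 0.        ]
{'time': 0.1, 'joint_positions': array([-1.29906068e+00,  8.78701934e-02,  1.37208142e+00, -3.08041568e-05,
        1.68358794e+00, -1.03119744e-01]), 'qvel': array([ 0.00021868, -0.00157455, -0.00193444, -0.00021061, -0.00061177,
       -0.00172289]), 'joint_torque': array([ 1.96373934e-03, -3.41253161e+01, -3.03301299e+01,  7.20231584e-02,
        3.04204028e-02, -1.01258213e-04]), 'tool_pos': array([ 0.20122025, -0.51134711,  0.20443818]), 'ee_rot': array([-3.13965294e+00, -1.69955781e-04,  3.74851786e-01]), 'wrist_force': array([-0.68456927,  0.46589503,  0.70509071]), 'wrist_torque': array([ 0.0256334 , -0.01190655,  0.03523413]), 'width': 0.09410034249128643}
```

View pics/top0.png

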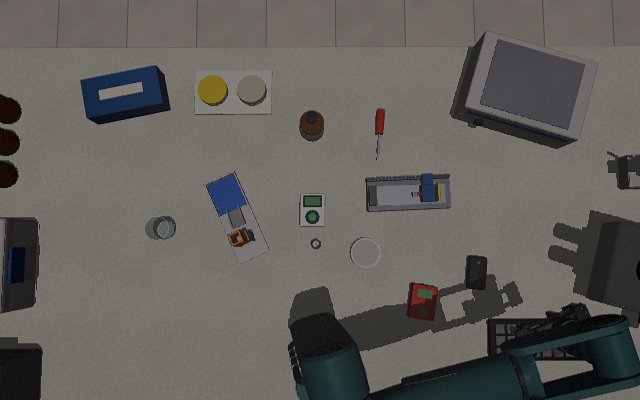

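View pics/side0.png

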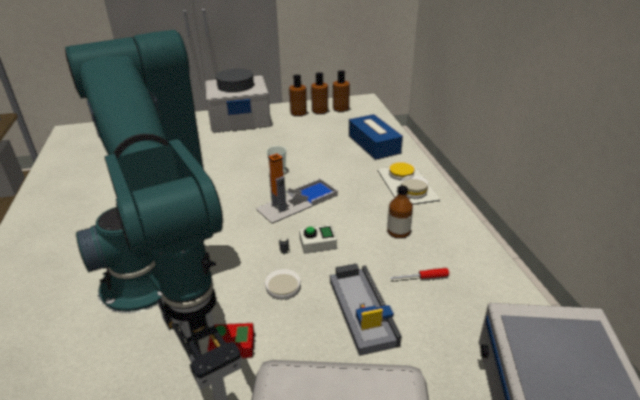

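Top view: the station is at (237,217), the recorder at (312,210), the gauge at (408,193) with its carriage on the right (435,188), and the red decoy at (423,300). I'll zoom in.

```bash
python3 - <<'E'
import cv2,numpy as np
a=cv2.imread('pics/top0.png')[160:270,195:460]; a=cv2.resize(a,None,fx=3,fy=3,interpolation=cv2.INTER_CUBIC)
b=cv2.imread('pics/side0.png')[135:360,235:435]; b=cv2.resize(b,None,fx=2.6,fy=2.6,interpolation=cv2.INTER_CUBIC)
cv2.imwrite('pics/c_top.png',a); cv2.imwrite('pics/c_side.png',b)
E
```

```text
(no output)
```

View pics/c_top.png

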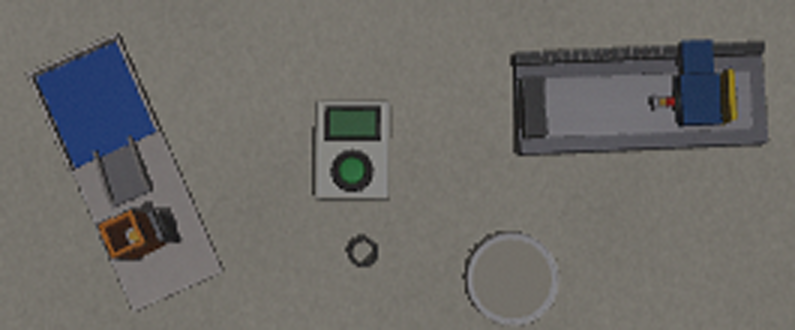

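View pics/c_side.png

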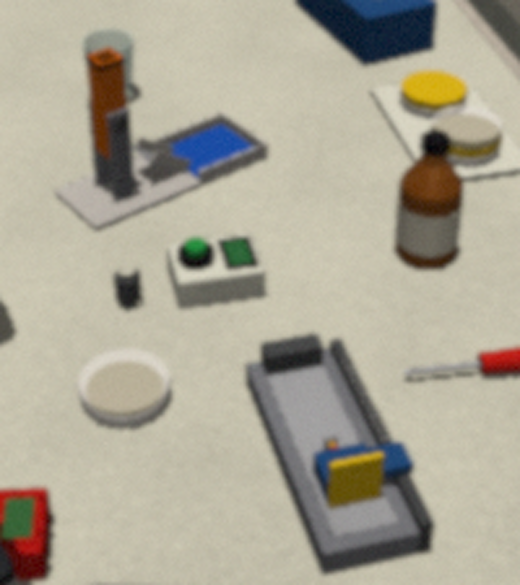

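Station +x points up-left in the top picture: the tube mouth is at crop (122,234) and the tray at (95,100). On the gauge, the fixed jaw is on the left (world +y), the rail is on the far side, and the yellow plate is at the right. Next I'll fit these numerically.

```bash
cat > m.py <<'E'
from h import *
s=snap('top'); f=s['frame']; hsv=cv2.cvtColor(f,cv2.COLOR_RGB2HSV)
def cen(lo,hi,box,nm,z,n=1):
    u0,v0,u1,v1=box; m=cv2.inRange(hsv,np.array(lo),np.array(hi)); k=np.zeros_like(m); k[v0:v1,u0:u1]=m[v0:v1,u0:u1]
    v,u=np.nonzero(k); r=cv2.minAreaRect(np.c_[u,v].astype(np.float32)); c=cv2.boxPoints(r)
    print(nm,len(u),'mean',onz(s,u.mean(),v.mean(),z)[:2].round(4),'rect c',onz(s,*r[0],z)[:2].round(4)); print('   corners',[tuple(onz(s,*p,z)[:2].round(4)) for p in c]); return k
cen((105,100,60),(125,255,255),(195,165,255,220),'tray',.0085)
cen((50,120,80),(80,255,255),(300,205,325,225),'button',.062)
cen((20,120,100),(35,255,255),(425,175,450,215),'yellow',.086)
cen((105,100,40),(125,255,255),(410,165,450,215),'carr',.07)
cen((5,150,80),(18,255,255),(215,215,260,255),'tube',.2)
P=lambda u,v,z:onz(s,(u+.5)/3-.5+195,(v+.5)/3-.5+160,z)[:2].round(4)
print('bed near L,R',P(516,153,.03),P(768,143,.03),'rail far L,R',P(512,54,.04),P(765,42,.04))
print('anvil face ends',P(546,78,.056),P(546,136,.056))
print('rec',[P(*q,.04) for q in((315,100),(390,100),(390,199),(315,199))])
print('plate',[P(*q,.008) for q in((223,270),(133,310))],[P(*q,.016) for q in((32,73),(120,36))])
print('mouth',[P(*q,.2) for q in((97,222),(135,208),(147,243),(108,259))])
# side
t=snap('side'); h2=cv2.cvtColor(t['frame'],cv2.COLOR_RGB2HSV)
for nm,lo,hi,b,z in(('button',(50,120,80),(80,255,255),(300,222,322,240),.062),('tray',(105,100,60),(125,255,255),(295,175,340,205),.0085),('yellow',(20,120,100),(35,255,255),(355,300,390,340),.072)):
    m=cv2.inRange(h2,np.array(lo),np.array(hi)); k=np.zeros_like(m); k[b[1]:b[3],b[0]:b[2]]=m[b[1]:b[3],b[0]:b[2]]; v,u=np.nonzero(k); print('side',nm,len(u),onz(t,u.mean(),v.mean(),z).round(4))
E
python3 m.py
```

```text
tray 964 mean [0.5558 0.316 ] rect c [0.5553 0.3162]
   corners [(np.float64(0.5841), np.float64(0.3788)), (np.float64(0.6209), np.float64(0.2965)), (np.float64(0.5266), np.float64(0.2538)), (np.float64(0.4902), np.float64(0.3358))]
button 50 mean [0.4842 0.0536] rect c [0.4836 0.0547]
   corners [(np.float64(0.4939), np.float64(0.0649)), (np.float64(0.4938), np.float64(0.0444)), (np.float64(0.4733), np.float64(0.0444)), (np.float64(0.4733), np.float64(0.0649))]
yellow 31 mean [ 0.555  -0.3149] rect c [ 0.5548 -0.3147]
   corners [(np.float64(0.5781), np.float64(-0.311)), (np.float64(0.5785), np.float64(-0.3161)), (np.float64(0.5316), np.float64(-0.3185)), (np.float64(0.5312), np.float64(-0.3134))]
carr 326 mean [ 0.5657 -0.287 ] rect c [ 0.5672 -0.2891]
   corners [(np.float64(0.6073), np.float64(-0.271)), (np.float64(0.6071), np.float64(-0.3092)), (np.float64(0.5273), np.float64(-0.3072)), (np.float64(0.5275), np.float64(-0.2692))]
tube 69 mean [0.4185 0.255 ] rect c [0.4192 0.2547]
   corners [(np.float64(0.4275), np.float64(0.2757)), (np.float64(0.4399), np.float64(0.2465)), (np.float64(0.4109), np.float64(0.2337)), (np.float64(0.3985), np.float64(0.2629))]
bed near L,R [ 0.5026 -0.1107] [ 0.5118 -0.3635] rail far L,R [ 0.6013 -0.1069] [ 0.6125 -0.3606]
anvil face ends [ 0.5749 -0.1387] [ 0.5174 -0.1379]
rec [array([0.5556, 0.0903]), array([0.5553, 0.0154]), array([0.4565, 0.0159]), array([0.4568, 0.0903])]
plate [array([0.3868, 0.1845]), array([0.3469, 0.2749])] [array([0.5869, 0.3791]), array([0.6246, 0.2901])]
mouth [array([0.4302, 0.2758]), array([0.4424, 0.2424]), array([0.4116, 0.2315]), array([0.3977, 0.2657])]
side button 32 [0.4853 0.0446 0.062 ]
side tray 318 [0.5586 0.3231 0.0085]
side yellow 241 [ 0.5547 -0.323   0.072 ]
```

Two views agree with the given sizes: pivot at about (0.419, 0.2545) with station yaw 0.42, pivot to tray 150 mm (given as 149), and gauge origin at about (0.551, -0.236) with yaw 0.04. I'll start by moving to the tube with the fingers shut.

Emit:
step_arm:
  plan:
    - [[20, 35, 8, 0.045, 0], [40, 70, 16, 0.045, 0], [60, 105, 24, 0.045, 0], [80, 140, 32, 0.045, 0], [100, 175, 40, 0.045, 0], [120, 210, 45, 0.045, 0], [140, 245, 50, 0.045, 0], [160, 280, 50, 0.045, 0]]

```text
time: 0.87
tool_pos: [0.3621, -0.2303, 0.2568]
ee_rot: [3.139, -0.001, 0.419]
wrist_force: [-0.3, -0.3, -0.4]
width: 0.0441
```

Emit:
step_arm:
  plan:
    - [[0, 40, 0, 0, 0], [0, 80, 0, 0, 0], [0, 120, 0, 0, 0], [0, 160, 0, 0, 0], [0, 200, 0, 0, 0], [0, 240, 0, 0, 0], [-5, 280, 0, 0, 0], [-10, 320, 0, 0, 0]]

```text
time: 1.53
tool_pos: [0.3506, 0.09, 0.2555]
ee_rot: [3.141, -0.001, 0.419]
wrist_force: [1.6, 0.1, 0.1]
width: 0.0008
```

Emit:
step_arm:
  plan:
    - [[6, 36, 0, 0, 0], [12, 72, 0, 0, 0], [17, 108, -10, 0, 0], [22, 145, -20, 0, 0], [22, 145, -45, 0, 0], [22, 145, -71, 0, 0], [22, 145, -71, 0, 0]]

```text
time: 2.12
tool_pos: [0.3699, 0.2325, 0.1785]
ee_rot: [3.141, 0.012, 0.422]
wrist_force: [-0.1, -0.1, -0.2]
width: 0.0003
```

```bash
python3 - <<'E'
from h import *
P=np.array([.419,.2545]); e=np.array([np.cos(.42),np.sin(.42)])
o=robot.get_obs()['tool_pos']; print(o,(o[:2]-P)@e,(o[:2]-P)@[-e[1],e[0]])
for X,Z in((-50,185),(-24,186),(2.6,186),(16,183),(28,177),(38,169),(48,158),(58,145),(65,134),(72,122),(75,113),(74,104),(70,94),(65,85),(60,80)):
    p=P+e*X/1000; print(X,Z,((p-o[:2])*1000).round(0),round(Z-o[2]*1000))
E
```

```text
[0.36994292 0.23250602 0.1785215 ] -0.053761755431711765 -7.892629561678842e-05
-50 185 [3. 2.] 6
-24 186 [27. 12.] 7
2.6 186 [51. 23.] 7
16 183 [64. 29.] 4
28 177 [75. 33.] -2
38 169 [84. 37.] -10
48 158 [93. 42.] -21
58 145 [102.  46.] -34
65 134 [108.  48.] -45
72 122 [115.  51.] -57
75 113 [118.  53.] -66
74 104 [117.  52.] -75
70 94 [113.  51.] -85
65 85 [108.  48.] -94
60 80 [104.  46.] -99
```

Emit:
step_arm:
  plan:
    - [[12, 5, 1, 0, 0], [24, 11, 1, 0, 0], [36, 16, 1, 0, 0], [48, 21, 1, 0, 0], [60, 27, -2, 0, 0], [71, 32, -8, 0, 0], [80, 36, -16, 0, 0], [89, 40, -27, 0, 0]]

```text
time: 2.78
tool_pos: [0.464, 0.2733, 0.1596]
ee_rot: [3.141, -0.004, 0.419]
wrist_force: [-1.1, -0.7, 3.5]
width: 0.0006
```

Emit:
step_arm:
  plan:
    - [[9, 4, -13, 0, 0], [16, 7, -24, 0, 0], [22, 10, -36, 0, 0], [25, 11, -45, 0, 0], [24, 10, -54, 0, 0], [20, 9, -64, 0, 0], [16, 7, -73, 0, 0], [14, 6, -76, 0, 0]]

```text
time: 3.45
tool_pos: [0.481, 0.2812, 0.085]
ee_rot: [3.142, -0.015, 0.42]
wrist_force: [9.1, 3.6, 12.7]
width: 0.0005
```

```bash
python3 - <<'E'
from h import *
s=snap('side','s1.png'); s=snap('top','t1.png')
a=cv2.imread('pics/s1.png')[130:270,235:375]; b=cv2.imread('pics/t1.png')[150:270,190:330]
r=lambda x:cv2.resize(x,(400,int(400*x.shape[0]/x.shape[1])),interpolation=cv2.INTER_CUBIC)
a,b=r(a),r(b); b=cv2.copyMakeBorder(b,0,a.shape[0]-b.shape[0],0,0,0); cv2.imwrite('pics/c1.png',np.hstack([a,b]))
E
```

```text
(no output)
```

View pics/c1.png

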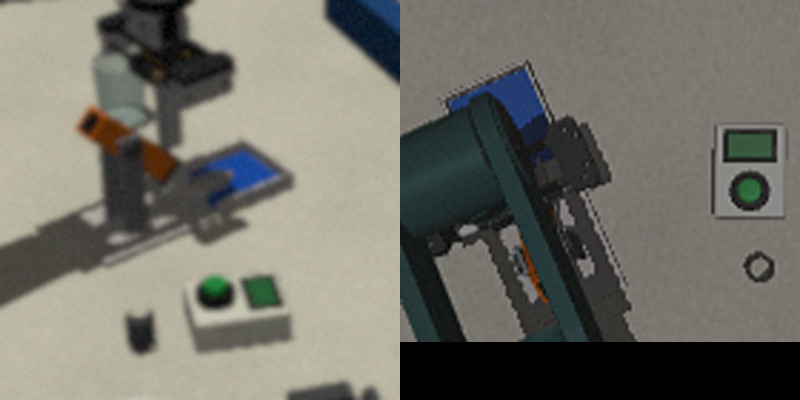

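The tube is tipped: tip geometry and the 16 N reading put it at the end stop. Backing off to see the tray.

Emit:
step_arm:
  plan:
    - [[3, 1, 20, 0, 30], [3, 1, 50, 0, 60], [0, 0, 90, 0, 60], [-5, -40, 110, 0, 60], [-20, -80, 130, 0, 60], [-40, -120, 140, 0, 60], [-60, -160, 140, 0, 60], [-80, -200, 140, 0, 60]]

```text
time: 4.22
tool_pos: [0.4028, 0.0944, 0.2212]
ee_rot: [3.141, -0.0, 0.421]
wrist_force: [0.9, -0.2, -0.8]
width: 0.0502
```

```bash
python3 - <<'E'
from h import *
s=snap('side','s2.png'); s=snap('top','t2.png')
a=cv2.imread('pics/s2.png')[140:225,250:345]; b=cv2.imread('pics/t2.png')[160:270,195:280]
a=cv2.resize(a,None,fx=4,fy=4,interpolation=cv2.INTER_CUBIC);b=cv2.resize(b,None,fx=4,fy=4,interpolation=cv2.INTER_CUBIC); a=cv2.copyMakeBorder(a,0,b.shape[0]-a.shape[0],0,0,0); cv2.imwrite('pics/c2.png',np.hstack([a,b]))
E
```

```text
(no output)
```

View pics/c2.png

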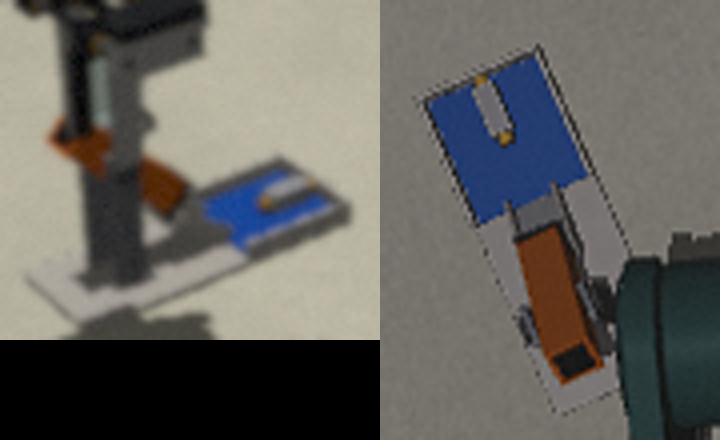

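The spindle lies in the tray at about (223,188) in the full top image, roughly along station x, with its far end near the rim.

```bash
python3 - <<'E'
from h import *
s=snap('top'); f=s['frame']; h=cv2.cvtColor(f,cv2.COLOR_RGB2HSV)
m=(((h[...,0]<95)|(h[...,1]<70))&(h[...,2]>85)).astype(np.uint8); k=np.zeros_like(m); k[178:198,213:230]=m[178:198,213:230]
n,l,st,c=cv2.connectedComponentsWithStats(k); i=1+st[1:,4].argmax(); v,u=np.nonzero(l==i); print(st[i])
r=cv2.minAreaRect(np.c_[u,v].astype(np.float32)); B=cv2.boxPoints(r); print(r)
print([onz(s,*p,.022)[:2].round(4) for p in B], onz(s,u.mean(),v.mean(),.022).round(4), onz(s,*r[0],.022).round(4))
P=lambda u,v:onz(s,(u+.5)/4-.5+195,(v+.5)/4-.5+160,.0175)[:2]
a,b=P(127,138),P(102,80); print(a,b,(a+b)/2,np.linalg.norm(b-a),np.arctan2(*(b-a)[::-1]))
d=np.c_[u,v]; print(np.linalg.eigh(np.cov(d.T)))
E
```

```text
[213 178  15  18 100]
((221.1900177001953, 185.33001708984375), (21.37699317932129, 7.399728775024414), 55.304840087890625)
[array([0.6024, 0.3575]), array([0.6153, 0.3392]), array([0.5613, 0.3014]), array([0.5486, 0.3197])] [0.5806 0.3284 0.022 ] [0.5819 0.3294 0.022 ]
[0.55542852 0.31415869] [0.59997287 0.33383418] [0.57770069 0.32399643] 0.048696235047224916 0.415934970747453
EighResult(eigenvalues=array([ 3.40153675, 31.82816022]), eigenvectors=array([[-0.85181916,  0.52383596],
       [ 0.52383596,  0.85181916]]))
```

Emit:
step_arm:
  plan:
    - [[22, 29, 0, 0, 55], [44, 58, 0, 0, 55], [66, 87, 0, 0, 55], [88, 116, 0, 0, 55], [110, 145, 0, 0, 55], [132, 174, -20, 0, 55], [154, 203, -60, 0, 55], [174, 229, -100, 0, 55]]

```text
time: 5.03
tool_pos: [0.5705, 0.3172, 0.1371]
ee_rot: [-3.141, -0.002, 0.423]
wrist_force: [-0.3, 0.8, -0.8]
width: 0.052
```

Emit:
step_arm:
  plan:
    - [[0, 0, -25, 0, 50], [0, 0, -45, 0, 50], [0, 0, -60, 0, 50], [0, 0, -75, 0, 50], [0, 0, -75, 0, 50]]

```text
time: 5.45
tool_pos: [0.566, 0.3137, 0.0571]
ee_rot: [-3.141, 0.011, 0.422]
wrist_force: [-0.1, -1.4, -0.8]
width: 0.0471
```

Emit:
step_arm:
  plan:
    - [[6, 6, -15, 0, 50], [6, 6, -25, 0, 50], [6, 6, -25, 0, 50], [6, 6, -25, 0, 50], [6, 6, -25, 0, 50]]

```text
time: 5.87
tool_pos: [0.5758, 0.3195, 0.0391]
ee_rot: [3.142, -0.001, 0.42]
wrist_force: [0.4, 0.6, -0.1]
width: 0.0472
```

Emit:
step_arm:
  plan:
    - [[1, 3, -12, 0, 50], [1, 3, -22, 0, 50], [1, 3, -27, 0, 50], [1, 3, -27, 0, 50], [1, 3, -27, 0, 20], [1, 3, -27, 0, 0], [1, 3, -27, 0, 0], [1, 3, -27, 0, 0]]

```text
time: 6.53
tool_pos: [0.5772, 0.3224, 0.0121]
ee_rot: [3.142, -0.001, 0.42]
wrist_force: [-0.5, 0.2, 1.0]
width: 0.024
```

Emit:
step_arm:
  plan:
    - [[0, 0, 0, 0, 0], [0, 0, 0, 0, 0], [0, 0, 5, 0, 0], [0, 0, 15, 0, 0], [0, 0, 30, 0, 0], [0, 0, 50, 0, 0], [0, 0, 75, 0, 0], [0, 0, 100, 0, 0]]

```text
time: 7.2
tool_pos: [0.5764, 0.322, 0.1125]
ee_rot: [3.141, 0.001, 0.42]
wrist_force: [0.9, 0.4, -0.5]
width: 0.0175
```

Emit:
step_arm:
  plan:
    - [[-2, -25, 20, -0.04, 0], [-4, -60, 40, -0.09, 0], [-6, -100, 40, -0.14, 0], [-8, -140, 40, -0.19, 0], [-10, -180, 40, -0.24, 0], [-12, -220, 40, -0.29, 0], [-14, -260, 40, -0.34, 0], [-16, -300, 40, -0.38, 0]]

```text
time: 7.87
tool_pos: [0.5604, 0.0204, 0.1526]
ee_rot: [3.141, -0.001, 0.038]
wrist_force: [0.6, -0.2, -1.4]
width: 0.0177
```

Emit:
step_arm:
  plan:
    - [[-2, -40, 0, 0, 0], [-4, -80, 0, 0, 0], [-6, -120, 0, 0, 0], [-8, -150, 0, 0, 0], [-10, -175, 0, 0, 0], [-12, -192, 0, 0, 0], [-12, -192, 0, 0, 0], [-12, -192, 0, 0, 0]]

```text
time: 8.53
tool_pos: [0.5486, -0.1705, 0.1521]
ee_rot: [-3.141, -0.001, 0.038]
wrist_force: [0.0, 0.1, 0.1]
width: 0.0175
```

```bash
python3 - <<'E'
from h import *
s=snap('side','s3.png'); o=robot.get_obs(); print(o['tool_pos'],o['ee_rot'],o['width'],proj(s,o['tool_pos']))
u,v=proj(s,o['tool_pos']).astype(int)
a=cv2.imread('pics/s3.png')[v-70:v+80,u-80:u+80]; cv2.imwrite('pics/c3.png',cv2.resize(a,None,fx=4,fy=4,interpolation=cv2.INTER_CUBIC))
E
```

```text
[ 0.54881968 -0.16951401  0.15199137] [-3.14117148e+00 -5.42707176e-04  3.93252373e-02] 0.017964089338719843 [351.47815906 248.68085756]
```

View pics/c3.png

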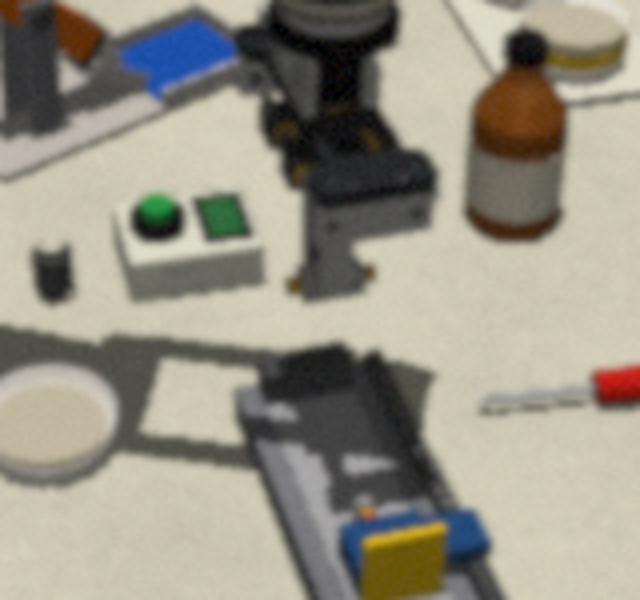

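The spindle is held level and centred, with its brass ends at crop (292,285) and (370,272) on either side of the fingers. The bed below is clear.

Emit:
step_arm:
  plan:
    - [[0, 0, -30, 0, 0], [0, 0, -60, 0, 0], [0, 0, -85, 0, 0], [0, 0, -100, 0, 0], [0, 0, -110, 0, 0], [0, 0, -114, 0, 0], [0, 0, -114, 0, 0], [0, 0, -114, 0, 0]]

```text
time: 9.25
tool_pos: [0.5498, -0.1696, 0.0388]
ee_rot: [3.141, -0.002, 0.041]
wrist_force: [-0.0, 0.0, -0.7]
width: 0.0177
```

Emit:
step_arm:
  plan:
    - [[0, 0, -2, 0, 0], [0, 0, -4, 0, 0], [0, 0, -5, 0, 0], [0, 0, -5, 0, 0]]

```text
time: 9.58
tool_pos: [0.5497, -0.1701, 0.034]
ee_rot: [3.141, -0.002, 0.04]
wrist_force: [0.6, 0.2, 2.9]
width: 0.0177
```

Emit:
step_arm:
  plan:
    - [[0, 0, 0, 0, 28], [0, 0, 0, 0, 28], [0, 0, 0, 0, 28], [0, 0, 3, 0, 28], [0, 0, 20, 0, 28], [0, 0, 50, 0, 28], [0, 0, 90, 0, 28], [0, 0, 120, 0, 20]]

```text
time: 10.25
tool_pos: [0.549, -0.1699, 0.1548]
ee_rot: [3.141, -0.001, 0.04]
wrist_force: [0.3, -0.2, 1.0]
width: 0.0223
```

Emit:
step_arm:
  plan:
    - [[1, -35, 0, 0, 0], [3, -75, 0, 0, 0], [4, -115, 0, 0, 0], [6, -155, 0, 0, 0], [7, -190, 0, 0, 0], [7, -202, 0, 0, 0], [7, -202, -30, 0, 0], [7, -202, -60, 0, 0]]

```text
time: 10.92
tool_pos: [0.5571, -0.374, 0.0945]
ee_rot: [3.138, -0.005, 0.038]
wrist_force: [0.3, 0.6, -0.7]
width: 0.0006
```

Emit:
step_arm:
  plan:
    - [[0, 0, -20, 0, 0], [0, 0, -34, 0, 0], [0, 0, -34, 0, 0], [0, 0, -34, 0, 0]]

```text
time: 11.25
tool_pos: [0.5554, -0.3708, 0.0575]
ee_rot: [-3.14, 0.002, 0.04]
wrist_force: [-0.1, 0.5, 0.3]
width: 0.0002
```

```bash
python3 - <<'E'
from h import *
s=snap('top','t4.png'); t=snap('side','s4.png'); o=robot.get_obs(); print(o['tool_pos'],o['wrist_force'])
a=cv2.imread('pics/t4.png')[165:225,355:455]; a=cv2.resize(a,None,fx=6,fy=6,interpolation=cv2.INTER_CUBIC)
b=cv2.imread('pics/s4.png')[250:360,310:420]; b=cv2.resize(b,None,fx=2.1,fy=2.1,interpolation=cv2.INTER_CUBIC); b=cv2.copyMakeBorder(b,0,0,0,600-b.shape[1],0); cv2.imwrite('pics/c4.png',np.vstack([a,b]))
E
```

```text
[ 0.55675332 -0.37201862  0.06027653] [0.28907031 0.48090341 0.27975039]
```

View pics/c4.png

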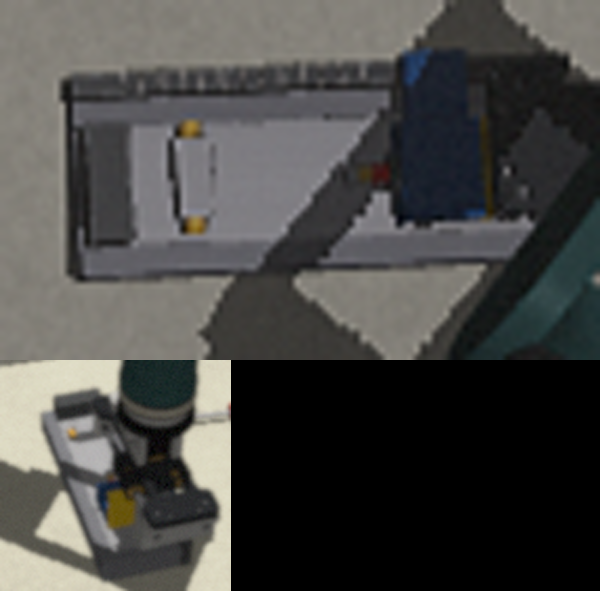

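The spindle lies across the bed, with its ends at crop (190,130) and (195,225) and the plunger centred on it. Now pushing the plate.

Emit:
step_arm:
  plan:
    - [[-1, 12, 0, 0, 0], [-1, 24, 0, 0, 0], [-1, 34, 0, 0, 0], [-2, 42, 0, 0, 0], [-2, 50, 0, 0, 0], [-2, 58, 0, 0, 0], [-3, 66, 0, 0, 0], [-3, 74, 0, 0, 0]]

```text
time: 12.02
tool_pos: [0.5536, -0.3013, 0.0597]
ee_rot: [3.132, -0.003, 0.039]
wrist_force: [0.4, -10.0, -2.4]
width: 0.0004
```

Emit:
step_arm:
  plan:
    - [[0, 6, 0, 0, 0], [0, 11, 0, 0, 0], [-1, 16, 0, 0, 0], [-1, 21, 0, 0, 0], [-1, 26, 0, 0, 0], [-1, 30, 0, 0, 0], [-1, 32, 0, 0, 0], [-1, 32, 0, 0, 0]]

```text
time: 12.68
tool_pos: [0.5523, -0.2682, 0.0596]
ee_rot: [3.134, -0.002, 0.04]
wrist_force: [1.2, -7.0, 0.1]
width: 0.0005
```

```bash
cat > g.py <<'E'
import sys
from h import *
s=snap('top','t_%s.png'%sys.argv[1]); o=robot.get_obs(); print(o['tool_pos'],o['wrist_force'])
f=s['frame'].astype(int); h=cv2.cvtColor(s['frame'],cv2.COLOR_RGB2HSV)
a=cv2.imread('pics/t_%s.png'%sys.argv[1])[165:225,355:455]; a=cv2.resize(a,None,fx=7,fy=7,interpolation=cv2.INTER_CUBIC); cv2.imwrite('pics/c_%s.png'%sys.argv[1],a)
for v in range(184,200): print(v,f[v,362:440].sum(1)//3)
E
sed -i 's/^for v.*/for v in (190,192,194,196,198): print(v,*(f[v,372:420].sum(1)\/\/3))/' g.py
python3 g.py 5
```

```text
[ 0.55226124 -0.26819536  0.05964446] [ 1.30324721 -6.69815072  0.60494209]
190 59 62 60 59 88 126 121 122 122 125 70 40 50 53 53 51 51 51 46 53 54 52 53 53 54 56 26 28 24 27 24 24 44 43 46 45 44 45 42 20 22 26 24 23 24 24 22 50
192 61 60 60 56 72 128 126 125 127 134 50 45 48 55 52 53 51 53 47 49 48 53 54 53 55 56 27 26 26 27 21 44 46 44 42 44 44 44 44 45 43 26 24 23 25 26 52 55
194 61 60 60 58 76 126 126 129 45 52 53 48 44 55 52 52 51 54 48 36 52 47 41 46 34 39 27 28 39 38 43 45 43 42 45 45 45 42 44 40 24 23 22 21 31 54 52 53
196 61 59 61 61 63 128 130 71 51 53 53 51 39 55 52 52 51 51 51 42 48 47 48 45 45 45 33 24 23 44 43 43 45 43 43 45 46 43 42 22 24 19 24 30 53 52 51 52
198 61 62 60 61 65 134 48 50 52 54 53 53 33 56 52 51 50 53 56 51 54 53 52 51 55 55 34 31 38 42 38 126 35 46 42 41 43 37 25 26 26 23 35 55 54 50 52 53
```

View pics/c_5.png

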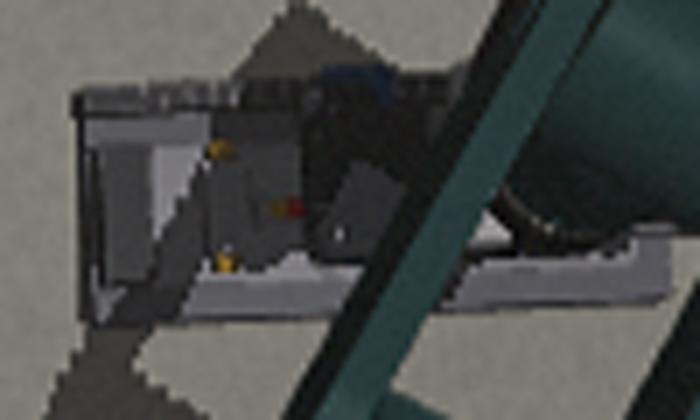

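Gap is about 50 mm: anvil face at crop u 150, spindle 208–251, plunger tip about 272. Pushing on, then slowing for the force reading.

Emit:
step_arm:
  plan:
    - [[0, 5, 0, 0, 0], [0, 10, 0, 0, 0], [-1, 14, 0, 0, 0], [-1, 18, 0, 0, 0], [-1, 21, 0, 0, 0], [-1, 24, 0, 0, 0], [-1, 26, 0, 0, 0], [-1, 26, 0, 0, 0]]

```text
time: 13.4
tool_pos: [0.5512, -0.2425, 0.0597]
ee_rot: [3.134, -0.002, 0.04]
wrist_force: [0.5, -7.4, -0.1]
width: 0.0001
```

Emit:
step_arm:
  plan:
    - [[0, 1, 0, 0, 0], [0, 2, 0, 0, 0], [0, 2, 0, 0, 0], [0, 2, 0, 0, 0]]

```text
time: 13.73
tool_pos: [0.5511, -0.2408, 0.0597]
ee_rot: [3.134, -0.002, 0.039]
wrist_force: [-0.2, -7.3, -0.5]
width: 0.0005
```

```bash
python3 g.py 6|head -1; python3 - <<'E'
from h import *
s=snap('side','s6.png'); print(s['frame'].shape); o=robot.get_obs()
b=cv2.imread('pics/s6.png')[250:360,310:420]; b=cv2.resize(b,None,fx=3,fy=3,interpolation=cv2.INTER_CUBIC)
a=cv2.resize(cv2.imread('pics/c_6.png')[60:300,50:400],None,fx=1.3,fy=1.3)
b=cv2.copyMakeBorder(b,0,max(0,a.shape[0]-b.shape[0]),0,0,0); a=cv2.copyMakeBorder(a,0,max(0,b.shape[0]-a.shape[0]),0,0,0); cv2.imwrite('pics/d6.png',np.hstack([a,b]))
E
```

```text
[ 0.55112803 -0.24078851  0.05964791] [-0.10549523 -7.80489667 -0.65305809]
(400, 640, 3)
```

View pics/d6.png

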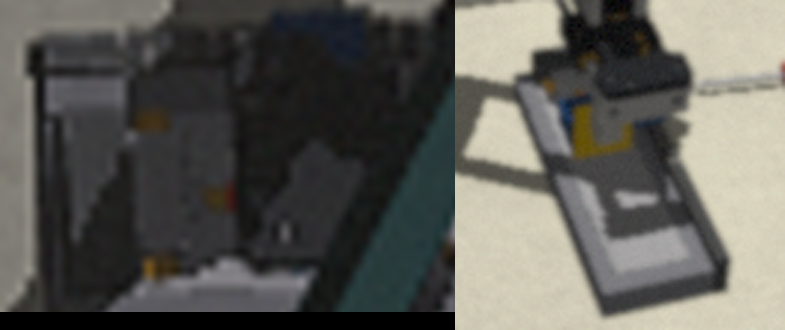

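```bash
python3 - <<'E'
from h import *
s=snap('top')
P=lambda u,v,z,k=3,u0=195,v0=160:onz(s,(u+.5)/k-.5+u0,(v+.5)/k-.5+v0,z)[:2].round(4)
print('anvil face',P(546,100,.056),'tip',P(649,102,.048),'front',[P(678,105,z) for z in(.05,.06,.07)],'yel outer/inner',P(735,95,.086),P(726,95,.086))
q=lambda u,v,z:P(u,v,z,6,355,165)
print('t4: anvil',q(131,180,.056),'spindle L/R',q(176,178,.048),q(215,178,.048),'ends',q(190,130,.043),q(195,225,.043),'front',[q(399,180,z) for z in(.05,.06,.07)],'yel',q(495,180,.086))
r=lambda u,v,z:P(u,v,z,7,355,165)
print('t5 anvil',r(150,200,.056),'spL',r(208,200,.048),'front',[r(302,200,z) for z in(.05,.06,.07)],'brass',r(220,150,.043),r(225,262,.043))
w=lambda u,v,z:P(u/1.3+50,v/1.3+60,z,7,355,165)
print('t6 anvil',w(131,150,.056),'brass',w(155,122,.043),w(157,267,.043),'front',[w(238,180,z) for z in(.05,.06,.07)])
# true colours in t6 row through plunger
f=cv2.imread('pics/t_6.png')[:,:,::-1]
for v in (190,191,193,194,195,197,198): print(v,' '.join('%d,%d,%d'%tuple(c) for c in f[v,373:392]))
E
```

```text
anvil face [ 0.553  -0.1384] tip [ 0.5516 -0.2416] front [array([ 0.5483, -0.2699]), array([ 0.5472, -0.2678]), array([ 0.5461, -0.2657])] yel outer/inner [ 0.5539 -0.3176] [ 0.554  -0.3089]
t4: anvil [ 0.5483 -0.1376] spindle L/R [ 0.5501 -0.1609] [ 0.55   -0.1803] ends [ 0.5747 -0.1689] [ 0.5271 -0.1707] front [array([ 0.5485, -0.2711]), array([ 0.5474, -0.269 ]), array([ 0.5464, -0.2669])] yel [ 0.5445 -0.3099]
t5 anvil [ 0.5526 -0.1364] spL [ 0.5534 -0.1621] front [array([ 0.5531, -0.2017]), array([ 0.552 , -0.2001]), array([ 0.5508, -0.1985])] brass [ 0.5755 -0.1682] [ 0.5274 -0.1696]
t6 anvil [ 0.5631 -0.1369] brass [ 0.5739 -0.1465] [ 0.526  -0.1464] front [array([ 0.5538, -0.1725]), array([ 0.5527, -0.171 ]), array([ 0.5516, -0.1696])]
190 59,59,61 62,60,63 36,36,35 44,42,42 54,53,54 53,51,53 53,53,52 50,50,52 51,52,52 48,46,49 55,55,55 54,56,56 53,53,54 54,53,53 57,57,57 23,22,20 27,27,26 30,30,29 25,30,26
191 57,57,59 64,63,64 30,29,26 38,36,37 54,54,55 52,52,53 53,53,54 54,53,53 51,52,54 42,42,43 52,52,53 52,51,52 54,53,55 56,55,55 56,56,56 24,24,26 25,26,23 27,25,24 27,26
[... 178 characters left out ...]

194 34,37,33 32,32,31 31,32,30 35,33,32 53,54,55 56,54,55 52,52,52 53,51,53 54,52,54 47,48,49 49,49,49 53,47,41 56,46,32 57,47,33 59,29,25 20,22,19 28,31,28 30,30,29 30,29,30
195 31,31,29 32,30,30 32,31,28 35,36,37 55,56,57 54,53,56 53,52,54 52,50,51 53,52,53 42,42,43 52,51,55 50,45,41 63,49,26 61,50,25 61,27,23 26,20,21 28,27,29 37,38,39 25,26,24
197 32,33,32 33,33,31 31,33,32 33,31,30 57,56,57 52,53,54 55,54,55 52,51,53 55,53,54 49,50,50 43,42,43 51,49,52 54,53,54 51,50,52 52,51,52 26,25,25 24,25,22 24,24,25 49,49,50
198 31,30,32 32,29,29 32,29,30 31,31,31 59,58,59 54,52,53 53,51,54 52,50,53 54,53,53 52,52,53 52,50,53 51,51,52 51,52,53 53,52,54 55,54,56 28,28,29 24,24,23 19,21,19 44,43,47
```

The dark edge in these views is the gripper body at about z 0.16, not the carriage. The spindle is at the anvil. I'll back off to read the gap unobstructed, since the carriage stays where it is left.

Emit:
step_arm:
  plan:
    - [[0, -15, 0, 0, 0], [1, -35, 10, 0, 0], [0, -75, 30, 0, 0], [-20, -110, 40, 0, 0], [-50, -140, 40, 0, 0], [-80, -165, 40, 0, 0], [-110, -190, 40, 0, 0], [-140, -215, 40, 0, 0]]

```text
time: 14.55
tool_pos: [0.4092, -0.4536, 0.0987]
ee_rot: [-3.141, -0.0, 0.04]
wrist_force: [-0.2, -0.9, 0.3]
width: 0.0007
```

```bash
python3 - <<'E'
from h import *
s=snap('top','t7.png')
b=cv2.imread('pics/t7.png')[167:222,358:438]; b=cv2.resize(b,None,fx=10,fy=10,interpolation=cv2.INTER_CUBIC); cv2.imwrite('pics/c7.png',b); print(robot.get_obs()['tool_pos'])
E
```

```text
[ 0.40308436 -0.45881197  0.09864216]
```

View pics/c7.png

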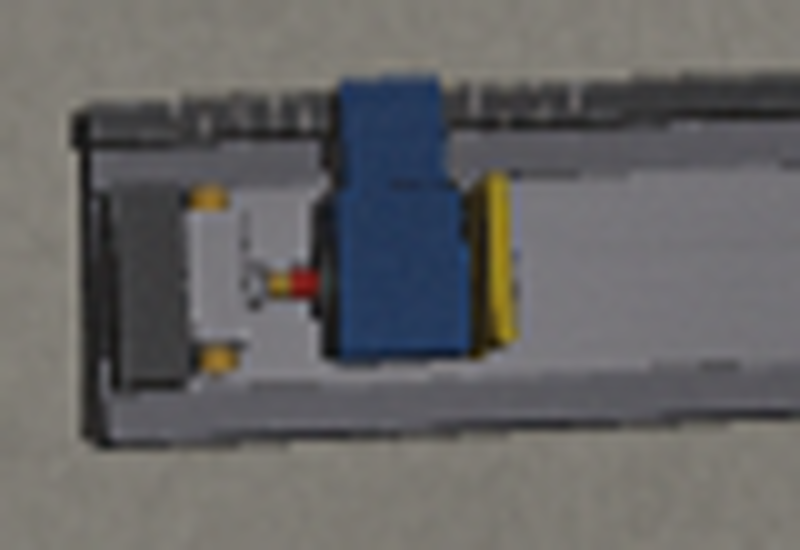

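```bash
cat > y.py <<'E'
import sys
from h import *
s=snap('top')
def meas(fn):
    f=cv2.imread('pics/'+fn)[:,:,::-1].astype(float)
    blue=f[...,2]-f[...,0]; yel=f[...,0]-f[...,2]
    out=[]
    for v in range(189,200):
        r=blue[v,380:445]; i=np.nonzero(r>25)[0]
        if len(i)<8: continue
        hi=np.median(r[i]); j=i[0]; lo=np.median(r[max(0,j-8):j-2]); e=380+j-.5+ (1-(r[j]-lo)/(hi-lo)) - np.clip((r[j-1]-lo)/(hi-lo),0,1)
        y=yel[v,380:445]; k=np.nonzero(y>30)[0]; k=k[k>j+8]
        w=y[k]; out.append((v,e,380+(w*k).sum()/w.sum() if len(k) else np.nan))
    return np.array(out)
for fn in sys.argv[1:]:
    m=meas(fn); v=194; e=np.median(m[:,1]); y=np.nanmedian(m[:,2]); print(fn,len(m),e,y,'front y z.05/.06/.07',[round(onz(s,e,v,z)[1],4) for z in(.05,.06,.07)],'yel mid .086',onz(s,y,v,.086)[1].round(4))
P=lambda u,v,z:onz(s,(u+.5)/10-.5+358,(v+.5)/10-.5+167,z)[:2].round(4)
print('anvil',P(190,280,.056),'brass',P(210,198,.045),P(220,360,.045),'spindle R',P(247,240,.048),'tip',P(247,285,.048))
E
python3 y.py top0.png t7.png
```

```text
top0.png 11 421.6735537190082 438.79653679653677 front y z.05/.06/.07 [np.float64(-0.2729), np.float64(-0.2708), np.float64(-0.2687)] yel mid .086 -0.3149
t7.png 11 391.17999999999995 407.511013215859 front y z.05/.06/.07 [np.float64(-0.1822), np.float64(-0.1808), np.float64(-0.1793)] yel mid .086 -0.2242
anvil [ 0.5484 -0.138 ] brass [ 0.5742 -0.1456] [ 0.5256 -0.1479] spindle R [ 0.5612 -0.1561] tip [ 0.5477 -0.1559]
```

```bash
python3 - <<'E'
import cv2
for fn,u in(('top0.png',408),('t7.png',379)):
    f=cv2.imread('pics/'+fn)[:,:,::-1]
    for v in range(192,198): print(fn,v,u,' '.join('%d,%d,%d'%tuple(c) for c in f[v,u:u+16]))
E
```

```text
top0.png 192 408 113,112,117 113,111,116 116,114,120 61,62,63 58,58,61 86,84,89 81,79,80 84,80,78 88,85,80 77,51,53 81,55,56 66,26,23 31,35,34 40,40,41 31,46,75 33,53,84
top0.png 193 408 116,114,119 114,113,116 120,119,122 42,42,42 37,34,35 116,115,120 84,81,81 119,94,45 121,100,50 99,28,24 123,30,28 128,34,29 33,39,38 50,51,51 32,46,73 33,54,83
top0.png 194 408 114,113,117 115,113,118 118,117,122 44,42,44 27,27,27 122,120,127 85,81,80 112,86,35 112,90,41 95,25,22 110,23,21 115,27,26 33,37,36 43,44,44 31,44,66 36,54,86
top0.png 195 408 115,112,118 115,113,117 116,114,118 112,110,114 36,33,34 89,87,92 90,88,91 93,87,83 95,92,88 75,51,54 99,84,88 51,23,23 38,40,40 40,41,42 25,33,52 29,51,86
top0.png 196 408 114,113,117 115,113,117 116,114,119 117,116,121 35,33,35 92,90,94 110,110,115 111,110,115 111,111,115 111,109,113 115,114,119 28,29,27 35,37,35 33,32,33 25,32,47 34,54,86
top0.png 197 408 113,112,116 114,112,117 115,112,117 116,114,119 108,107,111 112,112,115 114,113,117 113,112,116 112,112,117 113,113,117 117,115,120 113,111,115 34,36,40 26,26,28 28,35,46 34,58,92
t7.png 192 379 12
[... 357 characters left out ...]
4 379 121,120,124 120,118,123 123,122,127 97,96,98 98,96,102 75,71,65 113,92,65 114,98,68 110,40,33 116,37,37 88,25,22 58,62,62 39,40,43 37,61,98 36,57,90 35,58,90
t7.png 195 379 121,119,123 121,119,124 123,122,126 80,79,81 122,122,127 91,87,85 136,108,43 134,110,47 130,46,32 131,32,29 105,30,26 58,62,63 39,42,41 41,64,100 37,59,91 38,58,92
t7.png 196 379 122,120,125 122,120,124 122,122,127 107,106,110 98,99,102 83,81,86 80,64,35 81,68,42 86,34,29 85,28,26 62,28,24 50,53,54 32,32,31 37,59,98 37,59,91 37,56,90
t7.png 197 379 123,122,126 120,118,123 124,121,126 104,103,107 57,55,56 104,102,107 119,118,123 116,116,123 118,117,124 122,122,128 35,31,33 45,44,46 28,28,26 39,61,97 39,60,93 38,59,93
```

Plunger barely pressed so far: gold/red band lengths are unchanged from the start, the gap is about 17.5 mm and the force rose only slightly. Another 3.5 mm is needed, so I'll return and push to TCP y ≈ -0.237.

Emit:
step_arm:
  plan:
    - [[30, 30, 0, 0, 0], [60, 60, 0, 0, 0], [90, 90, 0, 0, 0], [120, 120, 0, 0, 0], [141, 150, 0, 0, 0], [141, 165, -15, 0, 0], [141, 175, -30, 0, 0], [141, 180, -40, 0, 0]]

```text
time: 15.32
tool_pos: [0.5522, -0.2693, 0.0572]
ee_rot: [-3.14, 0.001, 0.043]
wrist_force: [-0.1, -0.1, -0.3]
width: 0.0006
```

Emit:
step_arm:
  plan:
    - [[0, 10, 0, 0, 0], [0, 20, 0, 0, 0], [0, 28, 0, 0, 0], [-1, 32, 0, 0, 0], [-1, 34, 0, 0, 0], [-1, 35, 0, 0, 0], [-1, 35, 0, 0, 0]]

```text
time: 15.9
tool_pos: [0.5516, -0.2407, 0.0598]
ee_rot: [3.136, -0.003, 0.039]
wrist_force: [1.2, -5.4, -1.2]
width: 0.0006
```

Emit:
step_arm:
  plan:
    - [[0, 1, 0, 0, 0], [0, 1.5, 0, 0, 0], [0, 1.5, 0, 0, 0], [0, 1.5, 0, 0, 0]]

```text
time: 16.23
tool_pos: [0.5516, -0.2405, 0.0599]
ee_rot: [3.134, -0.003, 0.038]
wrist_force: [1.2, -7.8, -1.6]
width: 0.0003
```

Emit:
step_arm:
  plan:
    - [[0, 1, 0, 0, 0], [0, 1.5, 0, 0, 0], [0, 1.5, 0, 0, 0], [0, 1.5, 0, 0, 0]]

```text
time: 16.57
tool_pos: [0.5515, -0.2395, 0.0599]
ee_rot: [3.133, -0.003, 0.038]
wrist_force: [1.2, -8.6, -1.2]
width: 0.0005
```

Emit:
step_arm:
  plan:
    - [[0, 1, 0, 0, 0], [0, 1.5, 0, 0, 0], [0, 1.5, 0, 0, 0], [0, 1.5, 0, 0, 0]]

```text
time: 16.9
tool_pos: [0.5515, -0.2383, 0.0599]
ee_rot: [3.133, -0.003, 0.037]
wrist_force: [0.7, -9.0, -2.4]
width: 0.0004
```

Emit:
step_arm:
  plan:
    - [[0, 0.5, 0, 0, 0], [0, 1, 0, 0, 0], [0, 1, 0, 0, 0], [0, 1, 0, 0, 0]]

```text
time: 17.23
tool_pos: [0.5514, -0.2376, 0.0599]
ee_rot: [3.132, -0.003, 0.037]
wrist_force: [0.7, -9.4, -2.3]
width: 0.0005
```

Emit:
step_arm:
  plan:
    - [[0, -15, 0, 0, 0], [0, -35, 10, 0, 0], [0, -65, 30, 0, 0], [-20, -100, 60, 0, 0], [-50, -130, 80, 0, 0], [-80, -150, 100, 0, 0], [-110, -150, 120, 0, 0], [-140, -150, 130, 0, 0]]

```text
time: 17.9
tool_pos: [0.4096, -0.385, 0.1914]
ee_rot: [3.139, -0.003, 0.038]
wrist_force: [-0.8, -1.4, 1.0]
width: 0.0005
```

```bash
python3 - <<'E'
from h import *
s=snap('top','t8.png')
b=cv2.imread('pics/t8.png')[167:222,358:438]; b=cv2.resize(b,None,fx=10,fy=10,interpolation=cv2.INTER_CUBIC); cv2.imwrite('pics/c8.png',b); print(robot.get_obs()['tool_pos'])
f=s['frame']
for v in range(193,198): print(v,' '.join('%d,%d,%d'%tuple(c) for c in f[v,379:395]))
E
python3 y.py top0.png t7.png t8.png
```

```text
[ 0.40483831 -0.38559667  0.19474508]
193 121,121,125 121,121,125 123,122,125 100,97,102 90,88,92 98,97,103 124,125,131 129,130,137 42,32,31 33,29,29 50,49,47 30,33,36 36,62,99 35,55,90 38,60,92 38,60,92
194 121,121,124 121,119,124 123,122,125 102,99,103 101,99,103 74,69,65 112,93,66 116,97,70 112,33,27 62,27,23 60,63,63 29,31,35 37,61,98 39,59,91 39,58,92 40,59,92
195 121,120,124 121,118,124 122,122,125 82,80,84 121,122,128 81,74,63 138,111,46 136,111,49 133,46,32 104,31,29 61,63,63 27,29,31 35,60,97 38,60,93 35,56,90 37,58,90
196 120,119,124 121,118,124 123,122,127 105,104,109 98,96,102 83,80,85 81,66,38 79,67,39 87,32,25 54,22,23 52,54,55 28,29,29 40,63,102 36,58,92 37,56,90 35,57,89
197 124,122,127 120,119,124 123,122,127 103,101,105 59,56,58 105,103,109 118,116,121 118,117,125 123,123,127 26,27,24 47,49,49 27,25,26 39,63,100 36,59,93 36,57,90 39,60,93
top0.png 11 421.6735537190082 438.79653679653677 front y z.05/.06/.07 [np.float64(-0.2729), np.float64(-0.2708), np.float64(-0.2687)] yel mid .086 -0.3149
t7.png 11 391.17999999999995 407.511013215859 front y z.05/.06/.07 [np.float64(-0.1822), np.float64(-0.1808), np.float64(-0.1793)] yel mid .086 -0.2242
t8.png 11 390.0882352941176 406.5131578947368 front y z.05/.06/.07 [np.float64(-0.179), np.float64(-0.1775), np.float64(-0.1761)] yel mid .086 -0.2213
anvil [ 0.5484 -0.138 ] brass [ 0.5742 -0.1456] [ 0.5256 -0.1479] spindle R [ 0.5612 -0.1561] tip [ 0.5477 -0.1559]
```

The carriage advanced about 3.1 mm more while the spindle stayed put. The visible red band shrank from about 2.8 to 1.7 px, so the plunger is in about 3.5 mm; excess force of about 2.3 N gives about 3.8 mm. That's roughly half way, so on to the button.

Emit:
step_arm:
  plan:
    - [[10, 35, 0, 0, 0], [18, 75, 0, 0, 0], [26, 115, 0, 0, 0], [34, 155, 0, 0, 0], [42, 195, 0, 0, 0], [50, 235, 0, 0, 0], [57, 275, 0, 0, 0], [63, 310, 0, 0, 0]]

```text
time: 18.67
tool_pos: [0.4742, -0.0693, 0.1883]
ee_rot: [-3.14, -0.0, 0.041]
wrist_force: [0.7, -0.9, -0.1]
width: 0.0005
```

Emit:
step_arm:
  plan:
    - [[4, 40, 0, 0, 0], [8, 80, 0, 0, 0], [11, 110, 0, 0, 0], [13, 128, -20, 0, 0], [13, 128, -50, 0, 0], [13, 128, -80, 0, 0], [13, 128, -100, 0, 0], [13, 128, -100, 0, 0]]

```text
time: 19.33
tool_pos: [0.483, 0.0566, 0.0828]
ee_rot: [-3.14, 0.011, 0.041]
wrist_force: [-0.9, 0.4, -1.2]
width: 0.0004
```

Emit:
step_arm:
  plan:
    - [[0, 0, 0, 0, 0], [0, 0, 0, 0, 0]]

```text
time: 19.5
tool_pos: [0.4879, 0.0559, 0.0898]
ee_rot: [-3.141, -0.002, 0.04]
wrist_force: [1.0, 0.6, 0.0]
width: 0.0007
```

Emit:
step_arm:
  plan:
    - [[-4, -2, -12, 0, 0], [-4, -2, -22, 0, 0], [-4, -2, -28, 0, 0], [-4, -2, -31, 0, 0], [-4, -2, -33, 0, 0], [-4, -2, -34, 0, 0], [-4, -2, -34, 0, 0]]

```text
time: 20.08
tool_pos: [0.4828, 0.0535, 0.0562]
ee_rot: [3.141, -0.0, 0.04]
wrist_force: [-3.3, -1.1, 8.2]
width: 0.0006
```

Emit:
step_arm:
  plan:
    - [[0, 0, -1, 0, 0], [0, 0, -2, 0, 0], [0, 0, -2, 0, 0]]

```text
time: 20.33
tool_pos: [0.4829, 0.0535, 0.056]
ee_rot: [3.141, -0.001, 0.04]
wrist_force: [-8.3, -0.2, 16.9]
width: 0.0002
```

The button is bottomed at z 0.056, with the force rising steeply to 17 N. Releasing and clearing.

Emit:
step_arm:
  plan:
    - [[0, 0, 10, 0, 0], [0, 0, 30, 0, 0], [0, 0, 60, 0, 0], [0, 0, 100, 0, 0], [-20, -30, 130, 0, 0], [-40, -60, 140, 0, 0], [-60, -90, 140, 0, 0], [-80, -120, 140, 0, 0]]

```text
time: 21.0
tool_pos: [0.4026, -0.0673, 0.1941]
ee_rot: [3.14, -0.003, 0.041]
wrist_force: [0.5, -0.5, -0.5]
width: 0.0005
```

```bash
python3 - <<'E'
from h import *
s=snap('top','t9.png'); t=snap('side','s9.png')
b=cv2.imread('pics/t9.png')[160:270,195:460]; b=cv2.resize(b,None,fx=3,fy=3,interpolation=cv2.INTER_CUBIC); cv2.imwrite('pics/c9.png',b); o=robot.get_obs(); print(o['tool_pos'],o['wrist_force'])
E
python3 y.py t8.png t9.png; sed 's/top0/t9/' m.py >/dev/null; python3 m.py | grep -E '^(button|tray|side button)'
```

```text
[ 0.40104555 -0.06949628  0.1930396 ] [-0.15197358  0.06008678 -0.76796536]
t8.png 11 390.0882352941176 406.5131578947368 front y z.05/.06/.07 [np.float64(-0.179), np.float64(-0.1775), np.float64(-0.1761)] yel mid .086 -0.2213
t9.png 11 390.1185567010309 406.5229357798165 front y z.05/.06/.07 [np.float64(-0.1791), np.float64(-0.1776), np.float64(-0.1761)] yel mid .086 -0.2213
anvil [ 0.5484 -0.138 ] brass [ 0.5742 -0.1456] [ 0.5256 -0.1479] spindle R [ 0.5612 -0.1561] tip [ 0.5477 -0.1559]
tray 964 mean [0.5557 0.316 ] rect c [0.5553 0.3162]
button 50 mean [0.4842 0.0536] rect c [0.4836 0.0547]
side button 31 [0.4854 0.0448 0.062 ]m.py:6: RuntimeWarning: Mean of empty slice.
  print(nm,len(u),'mean',onz(s,u.mean(),v.mean(),z)[:2].round(4),'rect c',onz(s,*r[0],z)[:2].round(4)); print('   corners',[tuple(onz(s,*p,z)[:2].round(4)) for p in c]); return k
  ret = ret.dtype.type(ret / rcount)
m.py:21: RuntimeWarning: Mean of empty slice.
  m=cv2.inRange(h2,np.array(lo),np.array(hi)); k=np.zeros_like(m); k[b[1]:b[3],b[0]:b[2]]=m[b[1]:b[3],b[0]:b[2]]; v,u=np.nonzero(k); print('side',nm,len(u),onz(t,u.mean(),v.mean(),z).round(4))
```

View pics/c9.png

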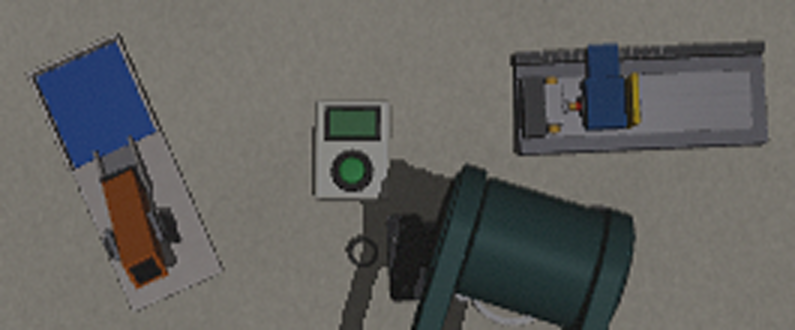

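The final view shows the tube tipped with the tray empty, and the spindle square between the fixed jaw and the plunger. The button is up, the lens is still at crop (362,252), and the carriage has not moved since the push. Handing in.

```bash
python3 -c "
from bench import robot
print(robot.close_job())"
```

```text
the job is handed in; nothing more can be done
None
```

I did all the steps in the order asked and handed the job in at about 21 s of the 69 s allowed. No verdict was reported.

- **Tube:** I pushed it over to its end stop and left it there. The fingertip position matched an angle of 2.35 rad, and the spindle slid into the tray.
- **Spindle:** I gripped it at 17.5–18 mm and laid it across the bed between the jaws. The last picture shows it square against the fixed jaw.
- **Carriage:** I pushed the yellow plate in two goes. After the first, the camera showed the plunger barely pressed, so I went back and closed it about 3 mm more. It had not moved in the picture taken after the button press.
- **Plunger:** It is in roughly 3.5 mm (3.4–3.8 mm) of 8 mm, so a little under half. The length of its visible red band gives about 3.5 mm, and the rise in push force gives about 3.8 mm.
- **Button:** I pressed it until it stopped at z = 0.056 m with 17 N, then let go. The last picture shows it in the same place as at the start.

**Checks that were weak or disagreed:**
- The gap worked out from the carriage's front edge is only good to about 1.5 mm, because the height of that edge isn't known.
- The side camera placed the button about 9 mm away from where the top camera did. I used the top camera, and the press confirmed it.
- I did not re-measure the bottle, dish, lens, screwdriver, beaker and mouse at the end. The lens is in its place in the last picture, and no move went near the others.

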